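Start the toaster on frozen bread

ROBOT

A 6-joint arm with a two-finger parallel gripper is mounted at the origin on a cart in front of the work surface, level with it; the furniture and walls round the work are solid. World frame = base frame: x ahead of the robot, y to its left, z up, the work surface at z = 0. Lengths are in m, angles in rad, forces in N, time in s.
With the tool pointing down it reaches from about 0.25 to 0.725 m from the base axis. Payload 4 kg.
Tool frame: the origin (TCP) lies where the fingers leave the gripper's body, on its centre line; the fingertips stand 73 mm ahead of it and the grasp point (between the pads) lies 54 mm ahead of it (env.tip_extent is the distance from the TCP to the fingertips, in m); z points along the fingers, y is the line along which they close (so a half turn about z gives the same grasp; the last joint's range is limited). The gripper opens to 85 mm and grips with 20 to 120 N. Pads are 22 mm wide; open, the fingers measure 114 mm over their backs; the gripper's body (76 mm by 85 mm) begins 54 mm behind the grasp point. The pads swing forward as they close: fully open they stand 13 mm farther back than shut.
Start: joints at [-1.203, 0.241, 0.005, 1.335, 0, 1.571], TCP at [0.18, -0.467, 0.304] pointing down, gripper open.
Joint ranges: [-2.72, 2.72], [-1.05, 1.87], [-1.09, 1.28], [-1.99, 2.15], [-1.42, 1.44], [-3.14, 3.14]. Speed limits (rad/s): [2.79, 2.79, 3.14, 3.14, 3.14, 3.14].

INTERFACE

Orientations are given as a unit quaternion [w, x, y, z].
In Python, from rig import env, workorder, capture gives the robot as it stands (env), with the cameras as plain functions and the job (workorder).
- The arm moves only by the tool hand_motion, called after "Request:" by a JSON object that holds its "api" and its "payload", one argument or row to a line. Schema: {"type":"object","properties":{"rows":{"type":"array","items":{"type":"array","items":{"type":"array","items":{"type":"number"},"minItems":5,"maxItems":5},"minItems":1,"maxItems":5},"minItems":1,"maxItems":1},"squeeze":{"type":"number"},"only":{"type":"string"},"quiet":{"type":"boolean"},"lines":{"type":"string"}},"required":["rows"],"additionalProperties":false}. rows is a list that holds a single list of rows (three levels of brackets), with 1 to 5 rows, each of 5 numbers: the finger opening in m, then dx, dy, dz in a scale on which 1.0 is 400 mm, then a turn about the tool's z in fractions of the full range, 1 being pi/2 rad; each row shifts and turns the commanded pose from where the row before left it, along the tool's axes as they then stand; what a row does not reach is not made up. A row lasts 1/10 s, in which the tool goes at most 0.05 m and 0.15 rad, less where a joint would pass 70% of its speed; a pose out of reach is approached as far as the arm can. The fingers move at their own pace and stop on an object; squeeze is the grip in N (left out, the last holds). Time passes only in rows, so rows that do not move let the fingers close. The tool returns the time, the measured TCP pose, the force, the opening and the grip force at its end. only (a regular expression) keeps the lines of the reply that match it, lines (a string "A,B") keeps lines A to B, and quiet returns only ok. Shift and turn numbers lie between -1 and 1, and a call with a number outside is refused. Input that does not fit is refused with a message, and nothing moves.
- env.get_state(): the state, without advancing time (a new reading comes with each control period).
- capture(name): name is "scene" or "top" or "wrist"; returns a dict with "frame" (400x640x3 uint8, red, green, blue), "fov_y" (degrees; the focal length in pixels is half the picture's height over the tangent of half this angle, whatever the lens; pixels are square), "cx", "cy" (the principal point, pixels), "rvec" (rotation vector, rad) and "tvec" (3), from world to camera coordinates, as OpenCV has them. Camera axes: x right, y down, z forward; pixel columns grow to the right and rows downward; lengths in m; the calibration is good to about 2 mm. A picture is of the moment at which its call begins. There is no depth.
- workorder.finish_job(): hands the job in; it is judged then, once.
The state is a dict: "time": time; "joints": joint angles; "qvel": joint speeds; "effort": joint torques, N m; "position": TCP position; "tcp_rot": TCP orientation; "contact_force": force on the tool from outside, world axes, zero at the start; "moment": the same for the moment, N m; "opening": finger opening in m; "gripper_force": force on a finger pad.
Only numpy, scipy, OpenCV 4.12 (cv2) and the standard library are available. Lean on these libraries where they do the work, as an engineer would, in place of code of your own. Each camera call takes 0.05 s, during which the arm holds its last target. There are 200 camera calls.

TASK

Start the toaster for the two frozen slices standing in it, using only the fingertips: first switch it on by pressing the raised half of its rocker switch, next push the lever at its end all the way down until it catches and stays down, and then press the key with the raised snowflake until it stays in. Leave the round stop key, the key with three bars, the bread itself and the things round the toaster alone, and finish with the hand clear.

Things in the scene. Friction and masses are not known exactly. Their poses are not given: they have to be found in the camera images.
- toaster: fixed two-slot steel toaster, 250 long (its x) x 200 wide (its y) x 187 high; origin: centre of underside, z up. Black control end at -x, towards the robot: flat deck 140 high from x -125 to -60, housing and bread (203) behind it. On the deck, all grey, centred at x -90.5, from left to right for someone facing that end: three-bar key y +72, snowflake key +24, round stop key -24, rocker -72
- power_rocker (a joint): mains rocker in rad: 0 off (start), 0.4 on; snaps over at 0.2 and stays on either side. 42 long (along toaster x) x 18 wide, pivot across its middle; while off, the half nearer the lever end stands up, about 13 above the deck: press that half down (about 4 N, some 6 of travel). While it is off the lever will not catch
- rocker_on_pad (a point): point to press on top of the rocker's half nearer the lever end, 14.5 from its pivot (moves with the rocker)
- toast_lever (a joint): downward travel of the lever in m: 0 up (start), 0.044 end stop; the catch takes hold at 0.040, and with the mains on it stays at 0.040 when let go. A spring pushes it up, about 3 N at the top, 6 N at the bottom. The stop key lets it spring up again
- lever_pad (a point): centre of the top face of the black lever paddle (50 wide, 12 thick, reaches 48 out of the end face), 28 out from the end face; 128 above the toaster's origin at the start, 88 when caught; moves with the lever. Push straight down; nothing stands over it
- snow_key (a joint): travel of the snowflake key in m, downward: 0 = out (start), 0.0055 = end stop; it resists with about 4 N at first, snaps in past 0.003 and then stays at the end stop
- snow_key_top (a point): centre of the top of the snowflake key, a 26 x 26 square key with a raised six-armed snowflake, 8 above the deck while out (moves with the key)
- stop_key (a joint): travel of the stop key in m, downward, 0 = out; springs back
- stop_key_top (a point): centre of the top of the stop key, round, 32 across, 8 above the deck; not to be pressed
- reheat_key (a joint): travel of the three-bar key in m, downward, 0 = out; stays in at 0.0055 if pressed
- reheat_key_top (a point): centre of the top of the three-bar key, 26 x 26 square, 8 above the deck; not to be pressed
- slice_left: loose slice of bread, 122 wide x 15 thick x 115 high, standing in the slot at the toaster's y +38; origin at the centre of its underside, 88 above the toaster's origin at the start; rides down with the lever
- slice_right: the same in the slot at y -38
- ribbed_cup: loose ribbed white cup, 78 across x 70 high, beside the toaster's control end; origin at the centre of its underside
- spice_jar: loose jar, 57 across x 89 high, on the other side of the control end; origin at the centre of its underside
- timer: loose round kitchen timer, 65 across x 58 high, in front of the control end; origin at the centre of its underside
- white_bowl: loose white bowl, 127 across x 62 high, to the right of the toaster; origin at the centre of its underside

How it is judged:
On the way, in this order (a step that is already met when the one before it is completed fails the run):
1. the rocker is switched on (value of joint power_rocker above 0.35 rad), for 0.1 s.
2. the lever has caught and stays down with nothing pushing it (value of joint toast_lever above 0.036 m and contact force between each of the arm, the fingers and toaster below 0.3 N), for 0.2 s.
3. the snowflake key is in (value of joint snow_key above 0.0037 m), for 0.1 s.
At the end, for the whole second after the job is handed in: The rocker is on (over 0.35 rad), the lever stays caught (over 36 mm down), the snowflake key stays in (over 3.7 mm), the other two keys are out (under 1.5 mm), and both slices have gone down with the lever (underside less than 60 mm above the toaster's origin) and rest there (value of joint power_rocker above 0.35 rad and value of joint toast_lever above 0.036 m and value of joint snow_key above 0.0037 m and value of joint each of reheat_key, stop_key below 0.0015 m and z of each of slice_left, slice_right in the frame of toaster below 0.06 m and linear speed of each of slice_left, slice_right below 0.03 m/s); the robot touches nothing.
It fails at once if the stop key is pressed (value of joint stop_key above 0.003 m).
It fails at once if the three-bar key is pressed (value of joint reheat_key above 0.0028 m).
It fails at once if a slice is lifted or pressed on (z of any of slice_left, slice_right in the frame of toaster above 0.1 m or contact force between the fingers and slice_left above 3 N or contact force between the fingers and slice_right above 3 N).
It fails at once if the cup, jar, timer or bowl is moved more than 25 mm (distance of any of ribbed_cup, spice_jar, timer, white_bowl from where it was at the start of the episode above 0.025 m).
It also fails if it takes over 45 s, if anything falls off the work surface, if the arm or the gripper's body presses on something with over 40 N, if the wrist force passes 120 N, or if a joint passes its speed limit or range.

## Working session

There is one attempt and no reset: what is moved stays moved. The work goes in short steps, Python scripts to look and compute and a tool call to move; the robot and the scene stay as the last step left them, time stands still between calls to the robot, and variables do not carry over. Pictures are saved under pics/ and viewed, at most 10 in all, crops included, and the job is handed in when it is done.

```bash
mkdir -p pics; ls; python3 - <<'E'
from rig import env, workorder, capture
import cv2,json
for n in("scene","top","wrist"):
    c=capture(n); cv2.imwrite(f"pics/{n}0.png",c["frame"][:,:,::-1])
    print(n,c["fov_y"],c["cx"],c["cy"],c["rvec"],c["tvec"])
s=env.get_state();print(s["time"],s["position"],s["tcp_rot"])
E
```

```text
pics
rig.py
scene 52.049364239691535 323.0594310137863 205.14475075233213 [ 0.23964312 -2.92152447  0.92790486] [0.50264837 0.21294216 1.34099965]
top 55.947424541302944 318.4234235182247 206.1266827298967 [ 2.11341687 -2.16597971  0.15354322] [-0.09225532  0.5370743   1.14337508]
wrist 63.52380298267503 316.128630116972 196.68415986481017 [-2.39363682  1.63976791  0.236614  ] [-0.4975938  -0.03750456  0.37986744]
0.15 [ 0.17965546 -0.466239    0.30323643] [-7.67475766e-04  9.83134966e-01  1.82879821e-01 -1.42785812e-04]
```

View pics/top0.png

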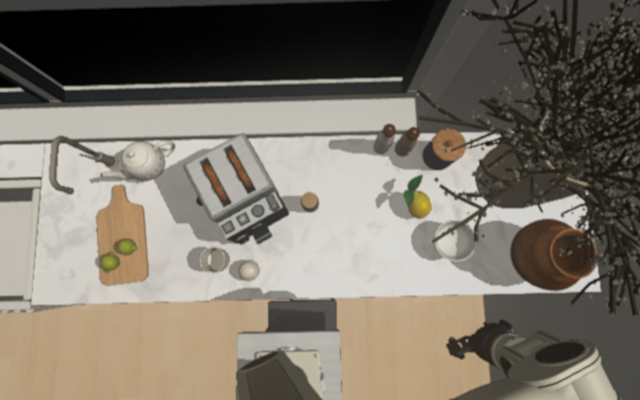

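View pics/scene0.png

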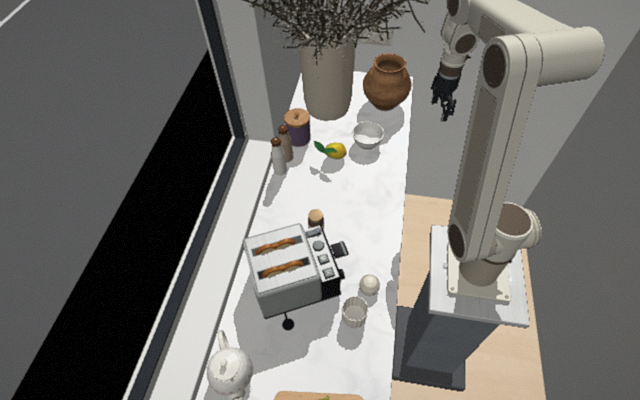

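The top view shows the toaster at about (238,188), with its lever at (258,236) and its keys at (225..272, 228..198). In the scene view the keys are at (312..328, 233..272). I'll enlarge both to pick out the keys.

```bash
python3 - <<'E'
import cv2,numpy as np
a=cv2.imread("pics/top0.png")[185:250,205:300]; b=cv2.imread("pics/scene0.png")[215:310,290:360]
a=cv2.resize(a,None,fx=5,fy=5,interpolation=2); b=cv2.resize(b,None,fx=4.5,fy=4.5,interpolation=2)
c=np.zeros((430,800,3),np.uint8); c[:a.shape[0],:a.shape[1]]=a; c[:b.shape[0],480:480+b.shape[1]]=b
cv2.imwrite("pics/crop1.png",c)
E
```

```text
(no output)
```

View pics/crop1.png

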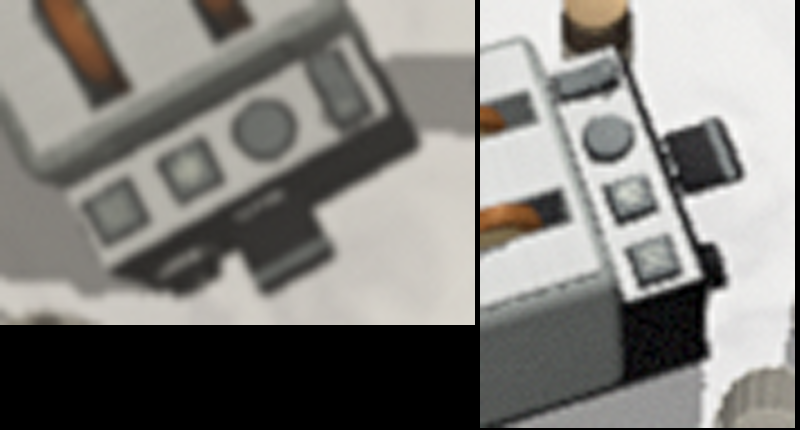

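Crop centres at 5x and 4.5x:

| Feature | Top crop | Scene crop |
|---|---|---|
| Three-bar key | (117,211) | (653,258) |
| Snowflake key | (190,169) | (631,199) |
| Stop key | (265,128) | (608,138) |
| Rocker | (339,87) | (587,80) |
| Paddle's outer edge | (268,290)-(332,248) | about (738,150) |

Next I'll triangulate these.

```bash
cat > h.py <<'E'
import numpy as np,cv2
from rig import env, workorder, capture
def cam(c):
    f=200/np.tan(np.radians(c["fov_y"])/2)
    K=np.array([[f,0,c["cx"]],[0,f,c["cy"]],[0,0,1]])
    R=cv2.Rodrigues(np.array(c["rvec"],float))[0]; return K,R,np.array(c["tvec"],float)
def P(c):
    K,R,t=cam(c); return K@np.c_[R,t]
def tri(c1,p1,c2,p2):
    X=cv2.triangulatePoints(P(c1),P(c2),np.array(p1,float).T,np.array(p2,float).T); return (X[:3]/X[3]).T
def plane(c,p,z):
    K,R,t=cam(c); C=-R.T@t; d=(R.T@np.linalg.inv(K)@np.c_[p,np.ones(len(p))].T).T
    return C+d*((z-C[2])/d[:,2])[:,None]
def proj(c,X):
    x=P(c)@np.c_[X,np.ones(len(X))].T; return (x[:2]/x[2]).T
E
python3 - <<'E'
from h import *
np.set_printoptions(precision=4,suppress=True)
a=capture("top");b=capture("scene")
T=(np.array([(117,211),(190,169),(265,128),(339,87)])+.5)/5-.5+[205,185]
S=(np.array([(653,258),(631,199),(608,138),(587,80)])-[480,0]+.5)/4.5-.5+[290,215]
X=tri(a,T,b,S);print(X)
print(proj(a,X)-T); print(np.diff(X,axis=0),np.linalg.norm(np.diff(X,axis=0),axis=1))
for c,p in((a,T),(b,S)): print(plane(c,p,.148))
s=env.get_state();print(s["position"])
w=capture("wrist");K,R,t=cam(w);print("wristcam",-R.T@t,R[2])
E
```

```text
[[0.4664 0.153  0.143 ]
 [0.4887 0.1119 0.1407]
 [0.5116 0.0689 0.1407]
 [0.5341 0.0262 0.141 ]]
[[-0.0003 -0.1493]
 [-0.0002  0.2118]
 [-0.0001  0.1283]
 [-0.0003  0.2133]]
[[ 0.0223 -0.041  -0.0022]
 [ 0.0229 -0.043   0.    ]
 [ 0.0225 -0.0427  0.0002]] [0.0468 0.0487 0.0483]
[[0.4655 0.1517 0.148 ]
 [0.4884 0.1104 0.148 ]
 [0.5109 0.0677 0.148 ]
 [0.5335 0.0253 0.148 ]]
[[0.4663 0.1554 0.148 ]
 [0.4874 0.1157 0.148 ]
 [0.5104 0.073  0.148 ]
 [0.5325 0.0305 0.148 ]]
[ 0.1797 -0.4664  0.3035]
wristcam [ 0.245  -0.4402  0.3741] [-0.2603 -0.0983 -0.9605]
```

The spacing comes out at 47-49 mm against the stated 48, which is good. The heights are about 7 mm low, so I'll refine them with the wrist camera. Toaster yaw is about 27.6°. I'll turn the tool to match, close the fingers and move over for a closer view.

Careful with the scale: shifts go in shares of 400 mm and turns go in shares of pi/2 rad. That gives: 0.039 m / 0.4 = 0.0975, -0.0265 m / 0.4 = -0.0663, -0.113 rad / 1.5708 = -0.0719.

Request:
{"api": "hand_motion", "payload": {
  "rows": [
    [[0,0,0,0,-0.0719],[0,0.0975,-0.0663,0,0],[0,0.0975,-0.0663,0,0],[0,0.0975,-0.0663,0,0],[0,0.0975,-0.0663,0,0]]
  ]
}}

```text
time: 0.8
position: [0.2694, -0.2989, 0.3039]
tcp_rot: [0.0, 0.971, 0.238, 0.0]
contact_force: [0.3, -0.8, 0.2]
opening: 0.0125
gripper_force: 0.0
```

Request:
{"api": "hand_motion", "payload": {
  "rows": [
    [[0,0.0975,-0.0663,0,0],[0,0.0975,-0.0663,0,0],[0,0.0975,-0.0663,0,0],[0,0.0975,-0.0663,0,0],[0,0.0975,-0.0663,0,0]]
  ]
}}

```text
time: 1.3
position: [0.3812, -0.0909, 0.3042]
tcp_rot: [0.0, 0.971, 0.238, 0.0]
contact_force: [1.9, -0.3, -0.2]
opening: 0.0001
gripper_force: 0.0
```

Request:
{"api": "hand_motion", "payload": {
  "rows": [
    [[0,0.0975,-0.0663,0,0],[0,0.0975,-0.0663,0,0],[0,0.0975,-0.0663,0,0],[0,0.0975,-0.0663,0,0],[0,0,0,0,0]]
  ]
}}

```text
time: 1.8
position: [0.472, 0.0778, 0.3034]
tcp_rot: [-0.001, 0.97, 0.241, 0.001]
contact_force: [-0.6, -0.0, -0.1]
opening: -0.0002
gripper_force: 0.0
```

```bash
python3 - <<'E'
from h import *
c=capture("wrist");cv2.imwrite("pics/w1.png",c["frame"][:,:,::-1])
np.savez("w1.npz",**{k:c[k] for k in c})
s=env.get_state();print(s["position"],s["tcp_rot"],s["opening"],s["contact_force"])
E
```

```text
[0.47065115 0.0756708  0.30330043] [-1.90553162e-05  9.70651501e-01  2.40490213e-01 -3.47989772e-04] -0.0002215169736589725 [-1.02606449 -0.54367891  0.0653266 ]
```

View pics/w1.png

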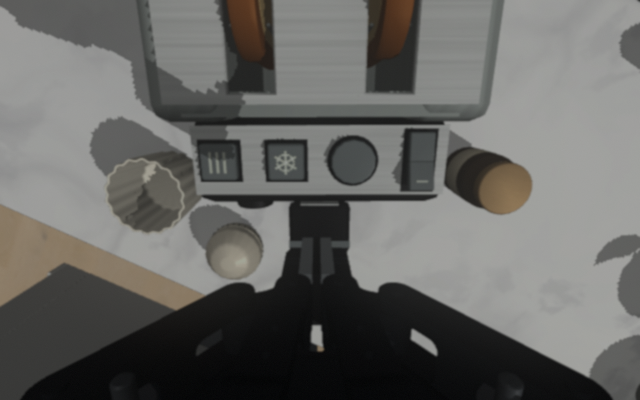

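The view is clear: three-bar key (219,160), snowflake (286,160), stop key (353,160), rocker (420,160) with its near half at about (418,176). The toaster's axes line up with the image. I'll move above the rocker's near half, staying high, to get a second wrist view.

To row units: 0.037 m / 0.4 = 0.0925, 0.036 m / 0.4 = 0.09.

Request:
{"api": "hand_motion", "payload": {
  "rows": [
    [[0,0.0225,0.09,0,0],[0,0.0225,0.0925,0,0],[0,0,0,0,0],[0,0,0,0,0]]
  ]
}}

```text
time: 2.25
position: [0.5191, 0.0154, 0.3036]
tcp_rot: [-0.0, 0.972, 0.237, -0.001]
contact_force: [0.1, -0.4, 0.0]
opening: 0.0001
gripper_force: 0.0
```

```bash
python3 - <<'E'
from h import *
np.set_printoptions(precision=4,suppress=True)
c=capture("wrist");cv2.imwrite("pics/w2.png",c["frame"][:,:,::-1])
np.savez("w2.npz",**{k:c[k] for k in c})
w=np.load("w1.npz")
def blobs(im,y0,y1,x0,x1):
    g=cv2.cvtColor(im,cv2.COLOR_RGB2GRAY)[y0:y1,x0:x1]
    t,m=cv2.threshold(g,0,255,cv2.THRESH_BINARY_INV+cv2.THRESH_OTSU)
    m=cv2.morphologyEx(m,cv2.MORPH_CLOSE,np.ones((5,5)))
    out=[]
    for k in cv2.findContours(m,cv2.RETR_EXTERNAL,2)[0]:
        if cv2.contourArea(k)>300: x,y,a,b=cv2.boundingRect(k); out.append((x+x0+(a-1)/2,y+y0+(b-1)/2,a,b))
    return sorted(out)
print(blobs(w["frame"],127,194,200,440))
s=env.get_state();print(s["position"],s["tcp_rot"],s["contact_force"])
# predicted location of the four at z .148
X=plane(w,[(219,160),(286,160),(353,160),(420,160)],.148);print(X);print(proj(c,X))
E
```

```text
[(221.5, 154.0, 44, 55), (284.0, 160.0, 47, 43), (351.0, 160.0, 55, 51), (416.0, 160.0, 47, 67)]
[0.5188 0.016  0.3037] [-0.0003  0.9715  0.2371 -0.0007] [-0.4345  0.0684 -0.2612]
[[0.4676 0.1547 0.148 ]
 [0.4898 0.1129 0.148 ]
 [0.5121 0.0712 0.148 ]
 [0.5343 0.0295 0.148 ]]
[[112.7573 178.1425]
 [178.5045 177.5044]
 [244.3228 176.8656]
 [310.2123 176.2262]]
```

View pics/w2.png

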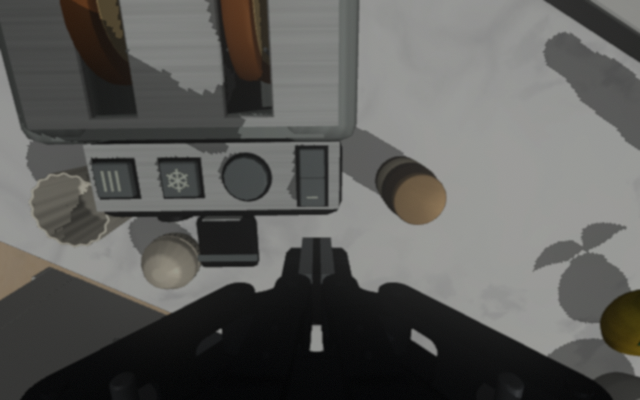

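The second view shows the snowflake (178,180), stop key (246,177), rocker pivot line (312,178), the dash on its near half (312,198), and the paddle's top face at about (198..258, 217..256). I'll triangulate using these picks.

```bash
python3 - <<'E'
from h import *
np.set_printoptions(precision=4,suppress=True)
a=np.load("w1.npz");b=np.load("w2.npz")
def snow(c,x,y):  # bright symbol centroid in a window on the dark key
    g=cv2.cvtColor(c["frame"],cv2.COLOR_RGB2GRAY)[y-13:y+14,x-13:x+14]
    m=cv2.threshold(g,0,255,cv2.THRESH_OTSU)[1]; M=cv2.moments(m,True); return x-13+M["m10"]/M["m00"],y-13+M["m01"]/M["m00"]
p=[snow(a,219,161),snow(a,286,161),(353,160.5),(421,162),(421,182)]
q=[snow(b,111,181),snow(b,178,180),(246,177),(312,178),(312,198)]
print(p[:2],q[:2])
X=tri(a,p,b,q);print(X);print(proj(a,X)-p)
d=X[2]-X[0];print("yaw",np.degrees(np.arctan2(d[0],-d[1])),np.linalg.norm(d))
th=np.arctan2(d[0],-d[1]); ex=np.array([np.cos(th),np.sin(th)]);ey=np.array([-ex[1],ex[0]])
z=np.array([.148,.148,.148])
Y=(plane(a,p[:3],.148)+plane(b,q[:3],.148))[:,:2]/2
O=np.mean(Y-np.outer([.072,.024,-.024],ey),0)+.0905*ex
print("rays z.148",Y,"O",O)
print("paddle corners @.128",(plane(b,[(199,217),(258,217),(199,256),(258,256)],.128)[:,:2]-O)@np.c_[ex,ey])
s=env.get_state();t=s["position"][:2]
w,x,y,zz=s["tcp_rot"];tx=np.array([1-2*(y*y+zz*zz),2*(x*y+w*zz)]);ty=np.array([2*(x*y-w*zz),1-2*(x*x+zz*zz)])
print("tool yaw",np.degrees(np.arctan2(tx[1],tx[0])))
for n,l in(("rock",(-.105,-.072)),("snow",(-.0905,.024)),("lever",(-.155,0))):
    W=O+l[0]*ex+l[1]*ey; print(n,W,"tool d",(W-t)@tx,(W-t)@ty)
E
```

```text
[(216.90374331550802, 165.87700534759358), (285.0241379310345, 162.37241379310345)] [(110.3798076923077, 180.875), (177.26573426573427, 179.93356643356643)]
[[0.4642 0.1548 0.1488]
 [0.4882 0.1128 0.1491]
 [0.5114 0.0704 0.1445]
 [0.5334 0.0277 0.1467]
 [0.5213 0.0214 0.1512]]
[[-0.2006 -1.5589]
 [ 0.0027  0.0169]
 [-0.006  -0.0386]
 [-0.0043 -0.028 ]
 [ 0.0165  0.1065]]
yaw 29.235836347797367 0.09672570765537014
rays z.148 [[0.464  0.155 ]
 [0.4879 0.1129]
 [0.5121 0.0706]] O [0.5787 0.1361]
paddle corners @.128 [[-0.1262  0.0204]
 [-0.1276 -0.0273]
 [-0.1608  0.025 ]
 [-0.1623 -0.0245]]
tool yaw 27.435182290506873
rock [0.5222 0.022 ] tool d 0.005818096297022419 -0.003663396622470761
snow [0.488  0.1128] tool d 0.017294399431947403 -0.10007159044163626
lever [0.4434 0.0604] tool d -0.046419570913417085 -0.07405665481829687
```

The triangulated heights (0.149, 0.149 and 0.147, with the dash at 0.151) and the spacings match. I'll descend over the rocker's near half.

To row units: 0.035 m / 0.4 = 0.0875, 0.0015 m / 0.4 = 0.0038.

Request:
{"api": "hand_motion", "payload": {
  "rows": [
    [[0,0.0038,-0.01,0,0],[0,0,0,0.0875,0],[0,0,0,0.0825,0],[0,0,0,0,0]]
  ]
}}

```text
time: 2.7
position: [0.5155, 0.0219, 0.232]
tcp_rot: [-0.001, 0.971, 0.239, -0.005]
contact_force: [-1.2, 0.6, -0.0]
opening: -0.0001
gripper_force: 0.0
```

Request:
{"api": "hand_motion", "payload": {
  "rows": [
    [[0,0,0,0.01,0],[0,0,0,0.01,0],[0,0,0,0.01,0],[0,0,0,0,0]]
  ]
}}

```text
time: 3.1
position: [0.5197, 0.0212, 0.225]
tcp_rot: [0.0, 0.971, 0.238, 0.001]
contact_force: [-0.2, 0.0, -0.5]
opening: -0.0002
gripper_force: 0.0
```

To row units: 0.003 m / 0.4 = 0.0075.

Request:
{"api": "hand_motion", "payload": {
  "rows": [
    [[0,0,0,0.0075,0],[0,0,0,0,0],[0,0,0,0,0]]
  ]
}}

```text
time: 3.4
position: [0.5194, 0.0212, 0.2209]
tcp_rot: [-0.0, 0.971, 0.238, 0.0]
contact_force: [1.0, 0.1, 1.1]
opening: 0.0002
gripper_force: 0.0
```

Request:
{"api": "hand_motion", "payload": {
  "rows": [
    [[0,0,0,0.0075,0],[0,0,0,0,0],[0,0,0,0,0]]
  ]
}}

```text
time: 3.7
position: [0.5195, 0.0212, 0.2197]
tcp_rot: [0.0, 0.971, 0.238, 0.001]
contact_force: [-4.4, -0.8, 11.4]
opening: -0.0
gripper_force: 5.5
```

Request:
{"api": "hand_motion", "payload": {
  "rows": [
    [[0,0,0,0.005,0],[0,0,0,0,0],[0,0,0,0,0]]
  ]
}}

```text
time: 4.0
position: [0.5194, 0.0212, 0.2195]
tcp_rot: [0.0, 0.971, 0.238, 0.002]
contact_force: [-7.3, -0.2, 20.0]
opening: 0.0
gripper_force: 10.5
```

The tip is firmly stopped at about 0.1465, probably at the "on" end. I'll lift off and look.

To row units: -0.04 m / 0.4 = -0.1, -0.02 m / 0.4 = -0.05.

Request:
{"api": "hand_motion", "payload": {
  "rows": [
    [[0,0,0,-0.05,0],[0,0,0,-0.1,0],[0,0,0,-0.025,0],[0,-0.05,0,0,0],[0,0,0,0,0]]
  ]
}}

```text
time: 4.5
position: [0.5003, 0.0115, 0.286]
tcp_rot: [0.0, 0.971, 0.238, -0.0]
contact_force: [1.1, 1.0, -0.6]
opening: -0.0
gripper_force: 0.0
```

```bash
python3 - <<'E'
from h import *
a=np.load("w2.npz")["frame"][135:225,270:350]; c=capture("wrist"); b=c["frame"]
b=b[110:230,250:410]
o=np.zeros((480,800,3),np.uint8); A=cv2.resize(a,None,fx=4,fy=4); B=cv2.resize(b,None,fx=3,fy=3)
o[:360,:320]=A; o[:360,320:800]=B; cv2.imwrite("pics/c3.png",o[:,:,::-1])
print(env.get_state()["position"],env.get_state()["contact_force"])
E
```

```text
[0.5009794  0.01176362 0.28568551] [-0.07954167 -0.98984383  0.23282423]
```

View pics/c3.png

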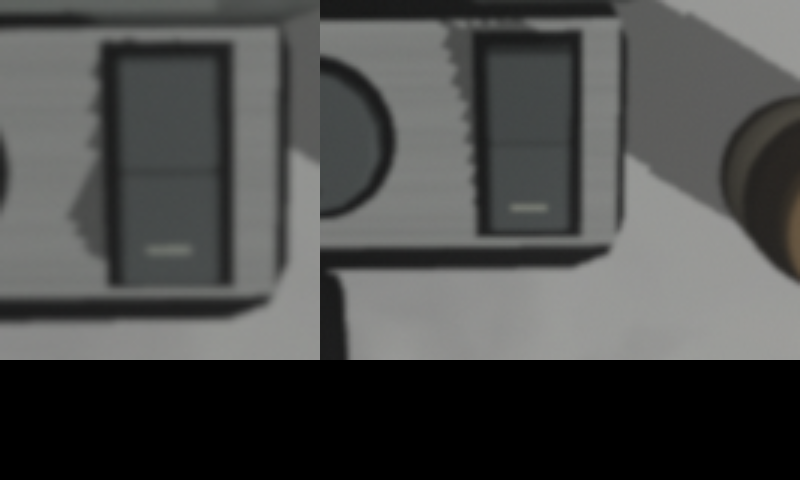

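The rocker's shadow now widens at the far half, where before it widened at the near half, so it has flipped on. Next is the lever: go above the paddle and push down.

Request:
{"api": "hand_motion", "payload": {
  "rows": [
    [[0,-0.04,-0.0888,0,0],[0,-0.04,-0.0888,0,0],[0,0,0,0.1,0],[0,0,0,0.0875,0],[0,0,0,0,0]]
  ]
}}

```text
time: 5.05
position: [0.4371, 0.0602, 0.2065]
tcp_rot: [-0.001, 0.971, 0.238, -0.005]
contact_force: [0.3, -0.0, 0.1]
opening: -0.0001
gripper_force: 0.0
```

Request:
{"api": "hand_motion", "payload": {
  "rows": [
    [[0,0,0,0.025,0],[0,0,0,0.025,0],[0,0,0,0.025,0],[0,0,0,0,0]]
  ]
}}

```text
time: 5.45
position: [0.4412, 0.0602, 0.181]
tcp_rot: [-0.0, 0.971, 0.238, 0.001]
contact_force: [0.8, 1.5, 4.1]
opening: -0.0
gripper_force: 1.7
```

To row units: 0.01 m / 0.4 = 0.025, 0.009 m / 0.4 = 0.0225.

Request:
{"api": "hand_motion", "payload": {
  "rows": [
    [[0,0,0,0.025,0],[0,0,0,0.0225,0],[0,0,0,0,0]]
  ]
}}

```text
time: 5.75
position: [0.441, 0.0601, 0.1621]
tcp_rot: [0.0, 0.971, 0.238, 0.001]
contact_force: [0.4, -0.4, -0.7]
opening: -0.0002
gripper_force: 0.0
```

Request:
{"api": "hand_motion", "payload": {
  "rows": [
    [[0,0,0,0.01,0],[0,0,0,0,0],[0,0,0,0,0]]
  ]
}}

```text
time: 6.05
position: [0.4409, 0.0601, 0.1586]
tcp_rot: [0.0, 0.971, 0.238, 0.001]
contact_force: [0.3, -0.2, 4.5]
opening: 0.0001
gripper_force: 2.6
```

Request:
{"api": "hand_motion", "payload": {
  "rows": [
    [[0,0,0,0.005,0],[0,0,0,0,0],[0,0,0,0,0]]
  ]
}}

```text
time: 6.35
position: [0.4409, 0.0601, 0.1567]
tcp_rot: [0.0, 0.971, 0.238, 0.001]
contact_force: [0.2, 0.0, 5.6]
opening: 0.0002
gripper_force: 2.6
```

To row units: 0.002 m / 0.4 = 0.005.

Request:
{"api": "hand_motion", "payload": {
  "rows": [
    [[0,0,0,0.005,0],[0,0,0,0,0],[0,0,0,0,0]]
  ]
}}

```text
time: 6.65
position: [0.4409, 0.06, 0.1564]
tcp_rot: [0.0, 0.971, 0.238, 0.001]
contact_force: [-4.5, -0.9, 19.0]
opening: -0.0002
gripper_force: 9.4
```

Request:
{"api": "hand_motion", "payload": {
  "rows": [
    [[0,0,0,-0.025,0],[0,0,0,-0.1,0],[0,0,0,-0.125,0],[0,0,0,-0.075,0],[0,0,0,0,0]]
  ]
}}

```text
time: 7.15
position: [0.4424, 0.0603, 0.2886]
tcp_rot: [0.001, 0.971, 0.238, 0.004]
contact_force: [0.7, 1.2, 0.0]
opening: 0.0004
gripper_force: 0.0
```

```bash
python3 - <<'E'
from h import *
c=capture("wrist"); cv2.imwrite("pics/w4.png",c["frame"][:,:,::-1])
print(env.get_state()["position"],env.get_state()["contact_force"])
E
```

```text
[0.44126657 0.06018765 0.28600133] [-0.29029003  0.15078804 -0.90734753]
```

View pics/w4.png

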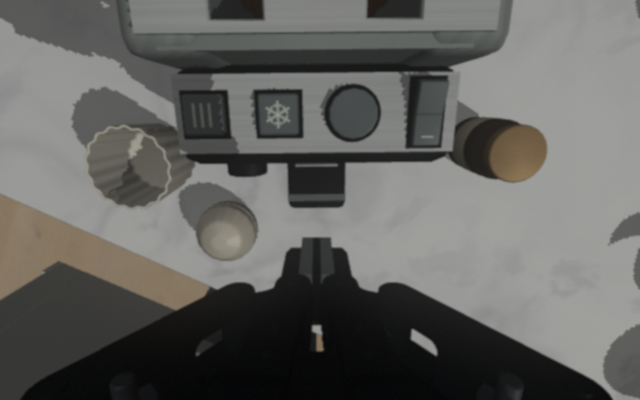

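The lever is down. The paddle's 56 px width, at (290..346, 163..207), puts it about 0.29 m from the camera, so z is about 0.08, and the bread has sunk. Next is the snowflake key at (278,114).

To row units: 0.033 m / 0.4 = 0.0825, 0.03 m / 0.4 = 0.075.

Request:
{"api": "hand_motion", "payload": {
  "rows": [
    [[0,0.0825,-0.0313,0,0],[0,0.0825,-0.0313,0,0],[0,0,0,0.075,0],[0,0,0,0.0675,0],[0,0,0,0,0]]
  ]
}}

```text
time: 7.7
position: [0.4841, 0.1123, 0.2217]
tcp_rot: [-0.0, 0.971, 0.238, -0.006]
contact_force: [-0.4, -0.1, 0.1]
opening: 0.0001
gripper_force: 0.0
```

Request:
{"api": "hand_motion", "payload": {
  "rows": [
    [[0,0,0,0.0075,0],[0,0,0,0.0075,0],[0,0,0,0,0],[0,0,0,0,0]]
  ]
}}

```text
time: 8.1
position: [0.4876, 0.1127, 0.2218]
tcp_rot: [0.0, 0.971, 0.238, 0.001]
contact_force: [-0.5, -0.2, 0.4]
opening: 0.0002
gripper_force: 0.0
```

To row units: 0.003 m / 0.4 = 0.0075.

Request:
{"api": "hand_motion", "payload": {
  "rows": [
    [[0,0,0,0.0075,0],[0,0,0,0,0],[0,0,0,0,0]]
  ]
}}

```text
time: 8.4
position: [0.4872, 0.1128, 0.218]
tcp_rot: [-0.0, 0.971, 0.238, 0.0]
contact_force: [-0.3, 0.3, -0.6]
opening: -0.0001
gripper_force: 0.0
```

Request:
{"api": "hand_motion", "payload": {
  "rows": [
    [[0,0,0,0.0075,0],[0,0,0,0,0],[0,0,0,0,0]]
  ]
}}

```text
time: 8.7
position: [0.4874, 0.1129, 0.2152]
tcp_rot: [0.0, 0.971, 0.238, 0.0]
contact_force: [-0.3, -0.0, 3.1]
opening: -0.0001
gripper_force: 1.2
```

To row units: 0.002 m / 0.4 = 0.005.

Request:
{"api": "hand_motion", "payload": {
  "rows": [
    [[0,0,0,0.005,0],[0,0,0,0,0],[0,0,0,0,0]]
  ]
}}

```text
time: 9.0
position: [0.4874, 0.1128, 0.2151]
tcp_rot: [0.0, 0.971, 0.238, 0.001]
contact_force: [-3.4, -1.3, 13.3]
opening: -0.0002
gripper_force: 6.9
```

Request:
{"api": "hand_motion", "payload": {
  "rows": [
    [[0,0,0,0.005,0],[0,0,0,0,0],[0,0,0,0,0]]
  ]
}}

```text
time: 9.3
position: [0.4873, 0.1128, 0.2149]
tcp_rot: [0.0, 0.971, 0.238, 0.002]
contact_force: [-8.4, -2.1, 24.8]
opening: 0.0001
gripper_force: 12.4
```

The tip stopped hard at 0.142, which matches the key's end stop (0.148 − 0.0055). I'll retreat and check.

To row units: -0.04 m / 0.4 = -0.1, -0.03 m / 0.4 = -0.075.

Request:
{"api": "hand_motion", "payload": {
  "rows": [
    [[0,0,0,-0.05,0],[0,0,0,-0.1,0],[0,0,0,-0.075,0],[0,-0.1,0,0,0],[0,0,0,0,0]]
  ]
}}

```text
time: 9.8
position: [0.448, 0.0929, 0.3007]
tcp_rot: [0.0, 0.971, 0.238, -0.002]
contact_force: [0.4, 0.3, 0.3]
opening: 0.0001
gripper_force: 0.0
```

Request:
{"api": "hand_motion", "payload": {
  "rows": [
    [[0,-0.075,0.05,0,0],[0,0,0,0,0],[0,0,0,0,0]]
  ]
}}

```text
time: 10.1
position: [0.4342, 0.0624, 0.3007]
tcp_rot: [-0.0, 0.971, 0.237, -0.0]
contact_force: [0.7, 0.5, 1.1]
opening: -0.0
gripper_force: 0.0
```

```bash
python3 - <<'E'
from h import *
c=capture("wrist"); cv2.imwrite("pics/w5.png",c["frame"][:,:,::-1])
print(env.get_state()["position"],env.get_state()["contact_force"])
E
```

```text
[0.43462255 0.06277824 0.30074008] [ 0.2094631   0.68271024 -0.47367133]
```

View pics/w5.png

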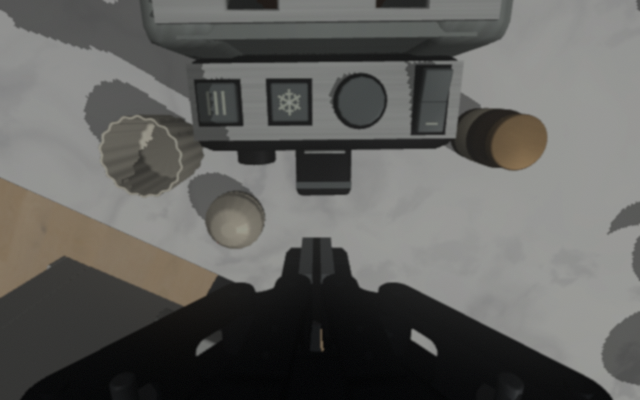

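The snowflake key at (289,102) has lost its side shadow, so it is in. The paddle at (296..351, 149..194) is still down, the bread is sunk, the other keys are out, and the hand is clear. I'll hand it in.

```bash
python3 -c "
from rig import env, workorder, capture
print(workorder.finish_job())"
```

```text
the job is handed in; nothing more can be done
None
```

I switched the rocker on, pushed the lever down until it caught, and pressed the snowflake key in, then handed the job in with the hand clear; the pictures and contact forces agree, but no verdict was returned.

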